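# Close the mill guard and key its interlock

### The job

Make the sample mill ready to run: slide its clear guard fully shut, then take the actuator with the flat steel tongue (not the key with the round bar) and push the tongue straight through the guard's bracket into the interlock switch slot, fully home, and let go of it. Leave everything else on the bench where it is.

Things in the scene. Friction and masses are not known exactly. Their poses are not given: they have to be found in the camera images.
- mill: Bench sample mill, fixed. Axes: x = the way the guard closes (roughly away from the robot), y = out of the switch slot (roughly to the robot's left), z up. Origin: on the bench, straight below the slot mouth. Base plate x -110..200, y -220..100 mm, its top 20 mm above the bench. White motor housing x 70..200, y -225..-55, top at 150 mm; steel grinding cup at x -5, y -135 mm.
- slot (a point): Centre of the slot mouth of the interlock switch, 36 mm above the bench; axes as the mill's. The switch is a grey box 56 x 60 x 60 mm with a steel cap, on the base plate; the slot in its +y face is 28 wide (x), 10 high (z) and 60 mm deep (towards -y).
- window (a point): Centre of the window in the guard's upright steel bracket plate, 38 wide (mill x) by 14 mm high, 36 mm above the bench. The plate (4 mm thick, 178 mm long, top 68 mm above the bench) slides with the guard across the switch face; its outer face lies 9 mm out from the slot mouth along mill y. Guard shut: the window is in line with the slot; guard open: solid plate covers the slot.
- ledge (a point): Middle of the bare strip of base plate in front of the slot, 55 mm out from the slot along mill y, 20 mm above the bench. The strip reaches to 100 mm out. The tongue's handle slides and rests here: standing on it, the tongue is level with the slot.
- guard (a joint): Sliding guard of the mill: 0 = fully closed (hard stop), grows up to 0.10 m as it slides open along the mill's -x. It is stiff (about 2.5 N to move) and stays where it is left.
- guard_grip (a point): Point to grip on the guard's tab: an upright aluminium tab on top of the clear hood (hood 150 x 130 mm, top 105 mm above the bench), 12 mm thick (mill x), 60 mm wide (mill y), its top edge 150 mm above the bench; this point is on the middle of the tab, 138 mm above the bench. It moves with the guard; closed it lies at x -20, y -140 mm in the mill's frame.
- tongue: Loose tongue actuator, about 180 g, standing on the bench: black handle block 26 (x) x 80 (y) x 45 (z) mm; a flat steel tongue sticks out level from its -y end, 24 wide (x), 5 thick (z), 60 mm long, mid-plane 16 mm above the underside. Origin: centre of the handle's underside. Fully home, the handle's end meets the bracket plate and the tip is 51 mm inside the slot.
- tongue_tip (a point): Middle of the tongue's front edge: 100 mm from the tongue's origin along its -y, 16 mm above its underside.
- cutter_key: Bystander that can be mistaken for the tongue: the same black handle block, but with a round steel bar 14 mm thick and 55 mm long. Origin: centre of the handle's underside.
- beaker: Bystander: open glass beaker, 68 mm wide, 85 mm tall. Origin: centre of its underside.
- dish: Bystander: shallow aluminium dish, 80 mm wide, 18 mm high. Origin: centre of its underside.
- jar: Bystander: white jar, 64 mm wide, 100 mm tall. Origin: centre of its underside.
- bottle: Bystander: amber bottle, 60 mm wide, 160 mm tall. Origin: centre of its underside.
- sample_block: Bystander: aluminium block 110 x 70 x 35 mm. Origin: centre of its underside.

How it is judged:
On the way, in this order (a step that is already met when the one before it is completed fails the run):
1. the guard is fully shut (value of joint guard below 0.005 m), for 0.2 s.
2. the tongue is fully home in the switch slot (y of tongue_tip in the frame of slot below -0.045 m and x of tongue_tip in the frame of slot between -0.006 and 0.006 m and z of tongue_tip in the frame of slot between -0.007 and 0.007 m and angle between the y axis of tongue and the y axis of mill, either way round below 0.12 rad), for 0.2 s.
At the end, for the whole second after the job is handed in: The guard is shut (within 5 mm of its stop) and the tongue rests in the switch slot, its tip at least 45 mm past the slot mouth, within 6 mm sideways and 7 mm in height of the slot's centre line and within 0.12 rad of its direction, at rest (slower than 0.02 m/s) (all of step 2 and value of joint guard below 0.005 m and linear speed of tongue below 0.02 m/s); the robot touches nothing.
It fails at once if another loose thing on the bench (cutter key, beaker, dish, jar, bottle or aluminium block) is moved by more than 30 mm (distance of any of cutter_key, beaker, dish, jar, bottle, sample_block from where it was at the start of the episode above 0.03 m).
It also fails if it takes over 59 s, if anything falls off the work surface, if the arm or the gripper's body presses on something with over 40 N, if the wrist force passes 120 N, or if a joint passes its speed limit or range.

### The arm

A 6-joint arm with a two-finger parallel gripper is mounted at the origin on the work surface. World frame = base frame: x ahead of the robot, y to its left, z up, the work surface at z = 0. Lengths are in m, angles in rad, forces in N, time in s.
With the tool pointing down it reaches from about 0.425 to 0.95 m from the base axis. Payload 3.5 kg.
Tool frame: the origin (TCP) lies at the very end of the fingers, on their centre line; the grasp point (between the pads) lies 19 mm behind it; z points along the fingers, y is the line along which they close (so a half turn about z gives the same grasp; the last joint's range is limited). The gripper opens to 85 mm and grips with 20 to 120 N. Pads are 22 mm wide; open, the fingers measure 114 mm over their backs; the gripper's body (76 mm by 85 mm) begins 54 mm behind the grasp point. The pads swing forward as they close: fully open they stand 13 mm farther back than shut.
Start: joints at [1.119, 0.286, 1.577, -0, 1.279, -0.15], TCP at [0.201, 0.644, 0.231] pointing down, gripper open.
Joint ranges: [-2.77, 2.77], [-0.9, 2.22], [0.21, 2.48], [-1.53, 4.67], [0.24, 2.81], [-2.84, 2.84]. Speed limits (rad/s): [2.79, 2.79, 3.14, 3.14, 3.14, 3.14].

### API

Orientations are given as a unit quaternion [x, y, z, w].
In Python, from plant import get_state, read_camera, sign_off, recognise gives the robot as it stands.
- The arm moves only by the tool arm_command, never from a script. Its argument "steps" is a list of rows, each an object with "translation": the shift along the tool's x, y, z scaled (see below), a list of three; "twist": the turn, a rotation vector about the tool's x, y, z scaled (see below), a list of three; "fingers": the opening, from -1 (shut) to 1 (fully open). In form: [{"translation": [x, y, z], "twist": [rx, ry, rz], "fingers": fingers}, ...]. A call has 1 to 5 rows; each row is the pose to reach, as a shift and turn from the pose commanded when the call began, along the tool's axes at that moment; what a row does not reach only later rows make up. The controller multiplies each number of a shift by 75 cm and each number of a turn by 60 degrees. A row lasts 1/8 s, in which the tool goes at most 62.5 mm and 10.7 degrees, less where a joint would pass 70% of its speed; a pose out of reach is approached as far as the arm can. A call with a number of a shift or a turn outside -1 to 1 is refused whole. A call with a gripper value outside its range is refused whole. The fingers move at their own pace and stop on an object; "grip_force" is the grip in N (left out, the last holds). Time passes only in rows, so rows that repeat a pose let the fingers close. It gives the time, the measured TCP pose, the force, the opening and the grip force at its end, in the units of the state.
- get_state(): the state, without advancing time (a new reading comes with each control period).
- read_camera(name): name is "side" or "top" or "wrist"; returns a dict with "pixels" (384x512x3 uint8, red, green, blue), "K" (3x3 intrinsics, pixels), "R" (3x3) and "t" (3): a world point X has camera coordinates R X + t; the wrist camera has in their place "T_tool_cam" (4x4, takes a point from camera to tool coordinates, whose origin is the TCP and whose axes are the flange's). Camera axes: x right, y down, z forward; pixel columns grow to the right and rows downward; lengths in m; the calibration is good to about 2 mm. A picture is of the moment at which its call begins: read the wrist's pose just before it. There is no depth.
- sign_off(): hands the job in; it is judged then, once.
Trained networks look in a picture, given as the dict that the camera call returned (one of the last four; its "shot" number tells which), for a name from the list of things; names that differ only in an ending like _2 or _b are one class to them, and where a whole thing is asked for, a point or a joint stands for the part that bears it (a point fixed in the world has none). Each returns a list of dicts, best first, with "conf" (0 to 1); they miss things now and then, are a little off and sometimes report something else, mostly with a low value. They report only what shows in the picture. A call takes as long as a camera call.
- recognise(picture, query): "point" ([row, column] in pixels, amid what is visible of it).
The state is a dict: "time": time; "qpos": joint angles; "dq": joint speeds; "joint_efforts": joint torques, N m; "eef_pos": TCP position; "tcp_rot": TCP orientation; "contact_force": force on the tool from outside, world axes, zero at the start; "wrist_torque": the same for the moment, N m; "opening": opening from 0.0 (shut) to 1.0 (fully open); "finger_force": force on a finger pad.
Only numpy, scipy, OpenCV 4.12 (cv2) and the standard library are available. Lean on these libraries where they do the work, as an engineer would, in place of code of your own. Each camera call takes 0.05 s, during which the arm holds its last target. There are 200 camera calls.

## Working session

There is one attempt and no reset: what is moved stays moved. The work goes in short steps, Python scripts to look and compute and a tool call to move; the robot and the scene stay as the last step left them, time stands still between calls to the robot, and variables do not carry over. Pictures are saved under pics/ and viewed, at most 10 in all, crops included, and the job is handed in when it is done.

Besides the shell and the picture viewer there is one more tool, called after "Emit:" as name(argument=value, ...) on one line, values as JSON. arm_command: Moves the arm, as the interface text tells. Shifts and turns lie within -1 to 1; 1 stands for 75 cm of shift or 60 degrees of turn. Its arguments: {"type":"object","properties":{"steps":{"type":"array"},"grip_force":{"type":"number"}},"required":["steps"]}

```bash
mkdir -p pics; cat > h.py <<'E'
import numpy as np, cv2
from plant import *
from scipy.spatial.transform import Rotation as Rn
def ray(p,px):
    d=np.linalg.inv(p["K"])@np.array([px[1],px[0],1.]); R=np.array(p["R"]);t=np.array(p["t"])
    return -R.T@t, R.T@d
def at_z(p,px,z):
    o,d=ray(p,px); return o+d*(z-o[2])/d[2]
def proj(p,X):
    c=np.array(p["R"])@np.array(X).T+np.array(p["t"])[:,None] if np.ndim(X)>1 else np.array(p["R"])@X+p["t"]
    u=p["K"]@c; return (u[:2]/u[2]).T
def save(p,n): cv2.imwrite(f"pics/{n}.png",cv2.cvtColor(np.asarray(p["pixels"]),cv2.COLOR_RGB2BGR))
def wrist_ext(p,s):
    T=np.array(p["T_tool_cam"]);M=np.eye(4);M[:3,:3]=Rn.from_quat(s["tcp_rot"]).as_matrix();M[:3,3]=s["eef_pos"]
    W=np.linalg.inv(M@T);p["R"]=W[:3,:3];p["t"]=W[:3,3];return p
E
python3 - <<'E'
from h import *
s=get_state();print(s)
for n in("top","side"):
    p=read_camera(n);save(p,n+"0");print(n,p["R"],p["t"],p["K"])
    for q in("tongue","cutter_key","guard_grip","tongue_tip","window","mill","beaker","dish","jar","bottle","sample_block"):
        for r in recognise(p,q)[:2]: print(n,q,np.round(r["point"],1),round(r["conf"],2))
E
```

```text
{'time': 0.0, 'qpos': array([ 1.11899659e+00,  2.87179882e-01,  1.57818583e+00,  1.25411819e-06,
        1.27854456e+00, -1.50035480e-01]), 'dq': array([ 0.00172596, -0.00070035,  0.00013249,  0.00083353, -0.00043742,
        0.00132712]), 'joint_efforts': array([-5.31234934e-05, -4.05958951e+01, -2.92633152e+01, -1.36538802e-04,
        5.79039115e-03,  1.65717413e-06]), 'eef_pos': array([0.20032209, 0.64391214, 0.22993289]), 'tcp_rot': array([ 1.50310374e-01,  9.88638179e-01, -1.10655772e-03, -3.44039780e-04]), 'contact_force': array([-0.40280619,  0.60411482,  0.13423618]), 'wrist_torque': array([-0.0163634 ,  0.00604963,  0.00476821]), 'finger_force': 0.0, 'opening': 0.9992948435673566}
top [[ 0.00712045 -0.99996696  0.00392258]
 [-0.97959295 -0.00776321 -0.2008417 ]
 [ 0.20086551 -0.00241245 -0.97961586]] [0.08926524 0.60695003 1.24249391] [[454.30094645   0.         254.52102923]
 [  0.         454.30094645 187.03863463]
 [  0.           0.           1.        ]]
top tongue [184.2 208.2] 0.93
top cutter_key [254.7 230.8] 0.79
top guard_grip [125.  212.8] 0.6
top guard_grip [224
[... 317 characters left out ...]
e [[ 0.96338388 -0.26809873 -0.00381775]
 [-0.20313326 -0.72049571 -0.66304058]
 [ 0.17500967  0.63953812 -0.74857372]] [-0.54061863  0.25742083  1.0247519 ] [[392.17089163   0.         253.45400316]
 [  0.         392.17089163 187.91474425]
 [  0.           0.           1.        ]]
side tongue [172.9 251.2] 0.86
side cutter_key [144.6 169.6] 0.75
side cutter_key [197.4 191.4] 0.73
side guard_grip [170.6 250.4] 0.18
side tongue_tip [171.9 249.7] 0.78
side window [293.  251.1] 0.84
side mill [274.3 289.3] 0.6
side beaker [147.7 217.5] 0.84
side dish [135.2 203.2] 0.6
side jar [181.6 312. ] 0.56
side bottle [156.7 303.9] 0.97
side bottle [276.  289.3] 0.26
side sample_block [147.6 168.4] 0.88
```

View pics/top0.png

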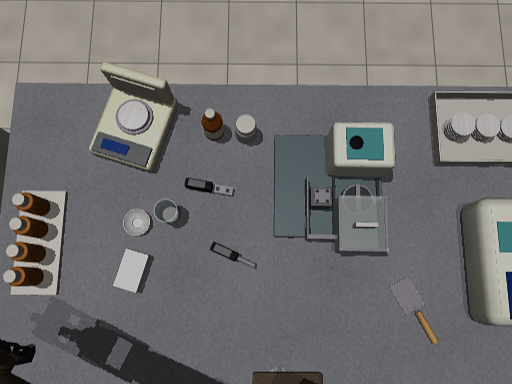

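View pics/side0.png

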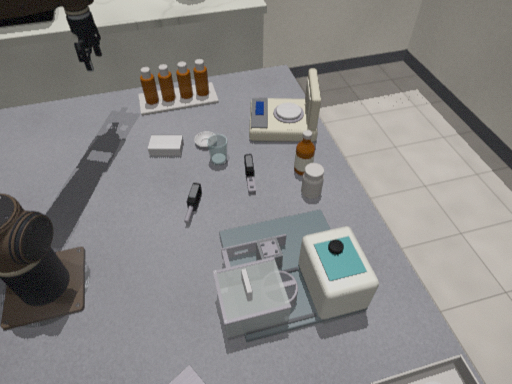

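Top view: tongue at about (row 186, col 208) with its flat tongue pointing right to col 235. The cutter key is at (254, 232) and the mill's guard tab at about (225, 366). Next I'll enlarge for corners.

```bash
python3 - <<'E'
import cv2
a=cv2.imread("pics/top0.png")[115:260,262:402];b=cv2.imread("pics/top0.png")[170:275,175:265]
a=cv2.resize(a,None,fx=4,fy=4,interpolation=2);b=cv2.resize(b,None,fx=4,fy=4,interpolation=2)
cv2.imwrite("pics/a.png",a)
c=cv2.imread("pics/side0.png")[205:340,205:380];c=cv2.resize(c,None,fx=4.4,fy=4.4,interpolation=2);cv2.imwrite("pics/c.png",c)
E
```

```text
(no output)
```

View pics/a.png

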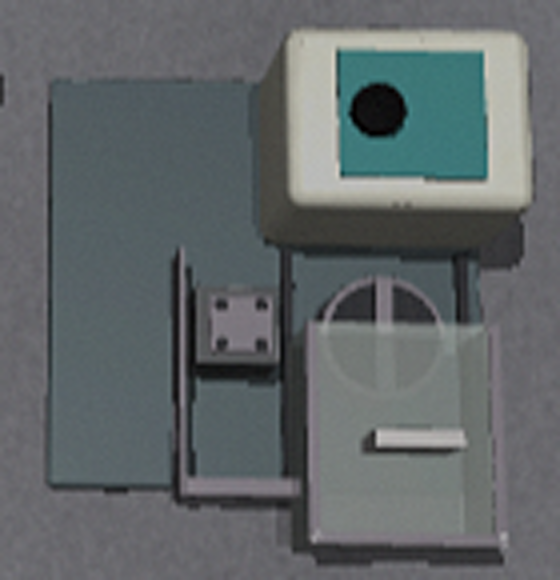

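The enlarged crop shows the plate's left corners at (82,50) and (487,49), the tab top at about (437,420), and the bracket plate as a vertical strip at col 183. The guard is open. Fitting the mill pose from these.

```bash
cat > fit.py <<'E'
from h import *
from scipy.optimize import least_squares
p=read_camera("top")
C=lambda u,v:np.array([u/4+262-.4,v/4+115-.4])
pts=[((.2,.1,.02),C(50,82),0),((-.11,.1,.02),C(49,487),0),
 ((.028,0,.08),C(196,288),0),((.028,-.056,.08),C(280,288),0),
 ((-.02,-.11,.15),C(375,439),1),((-.02,-.17,.15),C(465,440),1)]
def W(q,m,g):
    x,y,a,gg=q; m=np.array(m)-[gg*g,0,0]
    return np.array([x+np.cos(a)*m[0]-np.sin(a)*m[1],y+np.sin(a)*m[0]+np.cos(a)*m[1],m[2]])
f=lambda q:np.concatenate([proj(p,W(q,m,g))-uv for m,uv,g in pts])
r=least_squares(f,[.5,-.1,0,.09],loss="soft_l1");print(np.round(r.x,4),np.round(f(r.x).reshape(-1,2),1))
q=r.x
for n,m,g in(("slot",(0,0,.036),0),("win",(0,.009,.036),1),("grip",(-.02,-.14,.138),1),("ledge",(0,.055,.02),0)): print(n,W(q,m,g).round(4))
s=read_camera("side")
for m,g in(((.2,.1,.02),0),((-.11,.1,.02),0),((-.02,-.11,.15),1),((-.02,-.17,.15),1),((.07,-.055,.15),0)): print("side",proj(s,W(q,m,g)).round(1),"top",proj(p,W(q,m,g)).round(1))
# tongue: handle dark mask, in top
im=np.asarray(p["pixels"]);g=cv2.cvtColor(im,cv2.COLOR_RGB2GRAY)[170:205,178:245]
for row in g: print("".join("%4d"%v for v in row[::1]))
E
python3 fit.py
```

```text
[ 0.5772 -0.0637 -0.0098  0.0658] [[ 0.4 -0.6]
 [-0.3  0.4]
 [-0.3 -0.1]
 [-1.5  0.3]
 [ 0.4 -0.1]
 [ 0.7  0.1]]
slot [ 0.5772 -0.0637  0.036 ]
win [ 0.5115 -0.0541  0.036 ]
grip [ 0.49   -0.2028  0.138 ]
ledge [ 0.5778 -0.0087  0.02  ]
side [320.5 208.5] top [274.5 134.5]
side [218.4 230.8] top [273.6 236.7]
side [243.5 268.7] top [355.8 224.3]
side [250.2 292.4] top [378.6 224.7]
side [300.5 234.4] top [333.8 166.4]
 104 102 107 101  96  99 103 107 106 106 106 107 102 103  98  99 107 106  99 105 103 103 104 108 109 107 106 104 103 101 104 107 103 109 109 106 105 110 108 103 104 104 106 104 102 101 103  99 105 105 101 103 105 102  99 103 105 103 102 105 107 110 109 107 106 103 105
 101 103 107 104 100  99 103 103 102 108 103 101 103 101 101 103 108 104 105 105 103 101 102 108 112 106 104 103 101 102 107 105 103 106 104 106 108 110 107 109 105 108 109 110 105 110 105 102 103 101 103 105 106 103 103 101 103 105 105 106 104 110 108 110 107 107 105
 104 105 106 105 102 102 101 101 100 105 104 104 105 107 105 107 105 106 107 106 105 102 103 102 104 105 105 103 102 103 106 104 105 106 104
[... 8036 characters left out ...]
00 105 103 103 106 107 105 107 105 103 107 104 103 101 104 102  99 101 104 103 101 102 108 107 104 107 107 108 107 105 102 103 104 104 101 107 105 103  99 101 105
 105 104 107 103 104 105 103 104 101 106 106 108 112 110 108 109 108 106 104 102 101 107 109 108 103  99 100 106 106 104 105 106 107 105 103 104 101 102 102 102 103 105 100 102 101 104 103 104 107 108 103 103 105 107 103 103 104 103 101 104 104 103 104 104 105 106 105
 110 107 110 108 107 106 105 103 101 102 102 108 107 106 107 105 107 106 105 103 104 107 110 108 100  99 102 108 110 104 102 105 107 103 104 103  99 102 104 103 103 104 101 101 101 104 102 102 106 104 102 102 105 104 106 105 104 101 104 106 104 100 103 105 106 104 108
```

View pics/c.png

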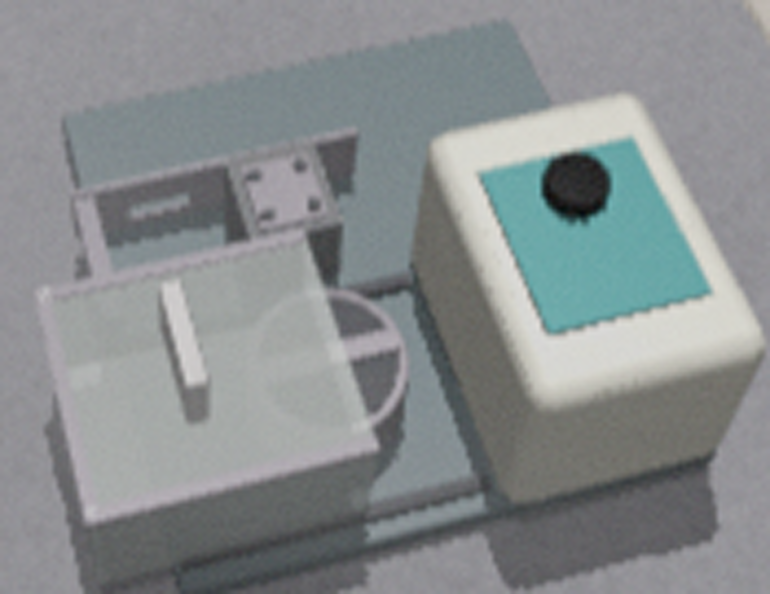

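Side crop confirms: tab top ends at (244,269) and (249.5,291), matching the fit to about 1 px. The window shows in the bracket at about (250,292... left of the switch), so the guard is about 66 mm open. Next: the tongue estimate and a move helper.

```bash
cat >> h.py <<'E'
def go(target,yang,s=None):
    """target world TCP, yang = desired world angle (deg) of tool y axis, tool down -> numbers"""
    s=s or get_state(); R=Rn.from_quat(s["tcp_rot"]).as_matrix()
    a=np.radians(yang); y=np.array([np.cos(a),np.sin(a),0]);z=np.array([0,0,-1.]);x=np.cross(y,z)
    Rt=np.stack([x,y,z],1)
    print("t",np.round(s["time"],2),"tr",np.round(R.T@(np.array(target)-s["eef_pos"])/.75,4),"tw",np.round(Rn.from_matrix(R.T@Rt).as_rotvec()/np.radians(60),4))
E
python3 - <<'E'
from h import *
p=read_camera("top")
px=lambda c,r:at_z(p,(r,c),.0185)
a,b=px(232.6,187),px(231.2,195.3);tip=(a+b)/2
c=(px(215,183.7)+px(215,191.8))/2
d=c-tip;ang=np.arctan2(-d[0],d[1]);print("tip",tip,"root",c,"len",np.linalg.norm(d[:2]),"width",np.linalg.norm(a-b),"yaw",ang)
u=np.array([-np.sin(ang),np.cos(ang)]);o=tip[:2]+.1*u;print("origin",o)
for k in(-.04,.04):
  for l in(-.013,.013):
    print(proj(p,np.array([*(o+k*u+l*np.array([np.cos(ang),np.sin(ang)])),.045])).round(1))
go([.45,.4,.235],20); go([.5,.1,.25],-0.6)
E
```

```text
tip [0.60212696 0.16059481 0.0185    ] root [0.61199965 0.21086403 0.0185    ] len 0.05122953217110479 width 0.025340179664834452 yaw -0.19392807953892738
origin [0.62139844 0.25872029]
[210.3 189.6]
[212.3 181.1]
[183.5 184.2]
[185.5 175.7]
t 1.35 tr [-0.4144 -0.2124 -0.0049] tw [0.     0.     0.8785]
t 1.35 tr [-0.5969 -0.5745 -0.0249] tw [0.     0.     1.2218]
```

Emit:
arm_command(steps=[{"translation": [-0.414, -0.212, -0.005], "twist": [0, 0, 0.878], "fingers": 1}, {"translation": [-0.414, -0.212, -0.005], "twist": [0, 0, 0.878], "fingers": 1}, {"translation": [-0.414, -0.212, -0.005], "twist": [0, 0, 0.878], "fingers": 1}, {"translation": [-0.414, -0.212, -0.005], "twist": [0, 0, 0.878], "fingers": 1}, {"translation": [-0.414, -0.212, -0.005], "twist": [0, 0, 0.878], "fingers": 1}])

```text
time: 1.98
eef_pos: [0.4251, 0.4243, 0.235]
tcp_rot: [0.576, 0.818, 0.0, 0.0]
contact_force: [-0.4, -0.0, 0.4]
opening: 0.997
finger_force: 0.0
```

```bash
python3 -c "
from h import *
go([.5,.1,.25],-0.6)"
```

```text
t 1.98 tr [-0.4408 -0.0518 -0.0201] tw [ 0.0007 -0.0004  0.3385]
```

Emit:
arm_command(steps=[{"translation": [-0.44, -0.052, -0.02], "twist": [0, 0, 0.3385], "fingers": 1}, {"translation": [-0.44, -0.052, -0.02], "twist": [0, 0, 0.3385], "fingers": 1}, {"translation": [-0.44, -0.052, -0.02], "twist": [0, 0, 0.3385], "fingers": 1}, {"translation": [-0.44, -0.052, -0.02], "twist": [0, 0, 0.3385], "fingers": 1}, {"translation": [-0.44, -0.052, -0.02], "twist": [0, 0, 0.3385], "fingers": 1}])

```text
time: 2.6
eef_pos: [0.4958, 0.1201, 0.2493]
tcp_rot: [0.709, 0.705, 0.0, 0.0]
contact_force: [1.0, -0.5, 0.1]
opening: 0.999
finger_force: 0.0
```

```bash
python3 -c "
from h import *
go([.49,-.1,.25],-0.6)
go([.49,-.203,.21],-0.6)"
```

```text
t 2.6 tr [-0.2935 -0.0063 -0.001 ] tw [ 0.0012 -0.0001  0.0055]
t 2.6 tr [-0.4308 -0.0057  0.0523] tw [ 0.0012 -0.0001  0.0055]
```

Emit:
arm_command(steps=[{"translation": [-0.43, -0.0055, 0.0], "twist": [0, 0, 0.005], "fingers": 1}, {"translation": [-0.43, -0.0055, 0.0], "twist": [0, 0, 0.005], "fingers": 1}, {"translation": [-0.43, -0.0055, 0.0], "twist": [0, 0, 0.005], "fingers": 1}, {"translation": [-0.43, -0.0055, 0.0], "twist": [0, 0, 0.005], "fingers": 1}, {"translation": [-0.43, -0.0055, 0.0], "twist": [0, 0, 0.005], "fingers": 1}])

```text
time: 3.22
eef_pos: [0.4898, -0.1925, 0.2492]
tcp_rot: [0.711, 0.703, 0.0, 0.001]
contact_force: [0.6, -0.1, 0.1]
opening: 1.0
finger_force: 0.0
```

```bash
python3 - <<'E'
from h import *
s=get_state();print(s["eef_pos"])
p=wrist_ext(read_camera("wrist"),s);save(p,"w1")
print(p["T_tool_cam"])
import pickle
q=[.5772,-.0637,-.0098,.0658]
def W(m,g=0):
    m=np.array(m)-[q[3]*g,0,0];c,n=np.cos(q[2]),np.sin(q[2]);return np.array([q[0]+c*m[0]-n*m[1],q[1]+n*m[0]+c*m[1],m[2]])
for m in((-.026,-.11,.15),(-.026,-.17,.15),(-.014,-.11,.15),(-.014,-.17,.15)): print(proj(p,W(m,1)).round(1))
for m in((.028,0,.08),(-.028,0,.08),(.028,-.06,.08),(-.028,-.06,.08)): print("sw",proj(p,W(m)).round(1))
E
```

```text
[ 0.48976006 -0.19251144  0.24922775]
[[ 1.26443819e-03 -9.64699107e-01 -2.63351542e-01  6.71391818e-02]
 [ 9.99999051e-01  1.07577836e-03  8.60578094e-04  7.77197118e-05]
 [-5.46891029e-04 -2.63352380e-01  9.64699552e-01 -1.42244322e-01]
 [ 0.00000000e+00  0.00000000e+00  0.00000000e+00  1.00000000e+00]]
[253.1 180.2]
[253.5 245.5]
[267.2 180.2]
[266.8 245.5]
sw [375.9  56.3]
sw [319.   56.2]
sw [369.8 119.7]
sw [315.8 119.7]
```

View pics/w1.png

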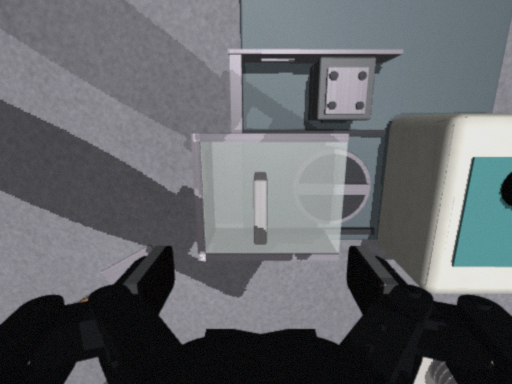

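The wrist view matches the fit: tab at cols 253–267 and switch cap at cols 318–375, rows 57–119. Descending on the tab.

Emit:
arm_command(steps=[{"translation": [-0.013, 0, 0.168], "twist": [0, 0, 0], "fingers": 1}, {"translation": [-0.013, 0, 0.168], "twist": [0, 0, 0], "fingers": 1}, {"translation": [-0.013, 0, 0.168], "twist": [0, 0, 0], "fingers": 1}, {"translation": [-0.013, 0, 0.168], "twist": [0, 0, 0], "fingers": -1}, {"translation": [-0.013, 0, 0.168], "twist": [0, 0, 0], "fingers": -1}], grip_force=30)

```text
time: 3.9
eef_pos: [0.4921, -0.2012, 0.1265]
tcp_rot: [0.71, 0.704, 0.001, 0.003]
contact_force: [0.4, -0.4, -0.3]
opening: 0.601
finger_force: 0.0
```

Emit:
arm_command(steps=[{"translation": [0, 0, 0], "twist": [0, 0, 0], "fingers": -1}, {"translation": [0, 0, 0], "twist": [0, 0, 0], "fingers": -1}, {"translation": [0, 0, 0], "twist": [0, 0, 0], "fingers": -1}, {"translation": [0, 0, 0], "twist": [0, 0, 0], "fingers": -1}])

```text
time: 4.4
eef_pos: [0.4905, -0.2004, 0.1242]
tcp_rot: [0.711, 0.703, 0.0, 0.001]
contact_force: [-1.3, 1.3, 6.5]
opening: 0.135
finger_force: 31.9
```

```bash
python3 -c "
from h import *
s=get_state();print(s['opening'],s['finger_force'],s['contact_force'],s['eef_pos'])
go(s['eef_pos']+[.0658,-.0006,0],-0.6)"
```

```text
0.13536186001316405 31.909232139587402 [-1.29763713  1.31698992  6.46178849] [ 0.49052843 -0.20043875  0.12424694]
t 4.4 tr [0.0001 0.0877 0.0001] tw [0.0012 0.0006 0.0001]
```

Emit:
arm_command(steps=[{"translation": [0, 0.025, 0], "twist": [0, 0, 0], "fingers": -1}, {"translation": [0, 0.05, 0], "twist": [0, 0, 0], "fingers": -1}, {"translation": [0, 0.07, 0], "twist": [0, 0, 0], "fingers": -1}, {"translation": [0, 0.084, 0], "twist": [0, 0, 0], "fingers": -1}, {"translation": [0, 0.09, 0], "twist": [0, 0, 0], "fingers": -1}])

```text
time: 5.03
eef_pos: [0.5563, -0.2012, 0.1242]
tcp_rot: [0.71, 0.704, -0.002, -0.002]
contact_force: [-17.1, 0.7, 15.6]
opening: 0.137
finger_force: 33.2
```

Emit:
arm_command(steps=[{"translation": [0, 0.002, 0], "twist": [0, 0, 0], "fingers": -1}, {"translation": [0, 0.004, 0], "twist": [0, 0, 0], "fingers": -1}])

```text
time: 5.28
eef_pos: [0.5562, -0.2012, 0.1242]
tcp_rot: [0.71, 0.704, -0.004, -0.005]
contact_force: [-21.9, 0.8, 16.5]
opening: 0.13
finger_force: 35.7
```

Emit:
arm_command(steps=[{"translation": [0, -0.004, 0], "twist": [0, 0, 0], "fingers": 1}, {"translation": [0, -0.004, 0], "twist": [0, 0, 0], "fingers": 1}, {"translation": [0, -0.004, 0], "twist": [0, 0, 0], "fingers": 1}, {"translation": [0, -0.004, -0.08], "twist": [0, 0, 0], "fingers": 1}, {"translation": [0, -0.004, -0.16], "twist": [0, 0, 0], "fingers": 1}])

```text
time: 5.9
eef_pos: [0.5571, -0.2005, 0.2429]
tcp_rot: [0.711, 0.704, -0.0, -0.001]
contact_force: [-0.2, -1.0, 0.5]
opening: 0.997
finger_force: 0.0
```

```bash
python3 -c "
from h import *
s=get_state();print(s['opening'],s['contact_force'],s['eef_pos'])
go([.576,.03,.25],-0.6)"
```

```text
0.9972983528942466 [-0.24456308 -1.01366065  0.51556337] [ 0.55711465 -0.20049305  0.2428898 ]
t 5.9 tr [ 0.3076  0.0221 -0.0091] tw [-0.002  -0.0013  0.0005]
```

Emit:
arm_command(steps=[{"translation": [0.3076, 0.022, -0.009], "twist": [-0.002, -0.001, 0], "fingers": 1}, {"translation": [0.3076, 0.022, -0.009], "twist": [-0.002, -0.001, 0], "fingers": 1}, {"translation": [0.3076, 0.022, -0.009], "twist": [-0.002, -0.001, 0], "fingers": 1}, {"translation": [0.3076, 0.022, -0.009], "twist": [-0.002, -0.001, 0], "fingers": 1}, {"translation": [0.3076, 0.022, -0.009], "twist": [-0.002, -0.001, 0], "fingers": 1}])

```text
time: 6.52
eef_pos: [0.5764, 0.0326, 0.2495]
tcp_rot: [0.709, 0.705, 0.001, 0.001]
contact_force: [-0.2, 0.2, -0.0]
opening: 1.0
finger_force: 0.0
```

```bash
python3 - <<'E'
from h import *
s=get_state();print(s["eef_pos"])
p=wrist_ext(read_camera("wrist"),s);save(p,"w2")
q=[.5772,-.0637,-.0098,0]
def W(m):
    m=np.array(m);c,n=np.cos(q[2]),np.sin(q[2]);return np.array([q[0]+c*m[0]-n*m[1],q[1]+n*m[0]+c*m[1],m[2]])
for n,m in(("bracket top",(0,.009,.068)),("sw",(.028,0,.08)),("sw",(-.028,0,.08)),("sw",(.028,-.06,.08)),("sw",(-.028,-.06,.08)),("winTL",(-.019,.009,.043)),("winTR",(.019,.009,.043)),("winBL",(-.019,.009,.029)),("winBR",(.019,.009,.029)),("plate",(.2,.1,.02)),("plate",(-.11,.1,.02))): print(n,proj(p,W(m)).round(1))
a=cv2.imread("pics/w2.png")[110:310,130:390];cv2.imwrite("pics/w2c.png",cv2.resize(a,None,fx=3,fy=3,interpolation=2))
E
```

```text
[0.57635076 0.03257235 0.24948553]
bracket top [260.6 253.3]
sw [284.1 264.7]
sw [237.  264.5]
sw [282.8 308.4]
sw [237.8 308.3]
winTL [245.9 244.8]
winTR [275.1 244.9]
winBL [246.4 240.6]
winBR [274.5 240.7]
plate [414.6 173.6]
plate [176.  172.3]
```

View pics/w2.png

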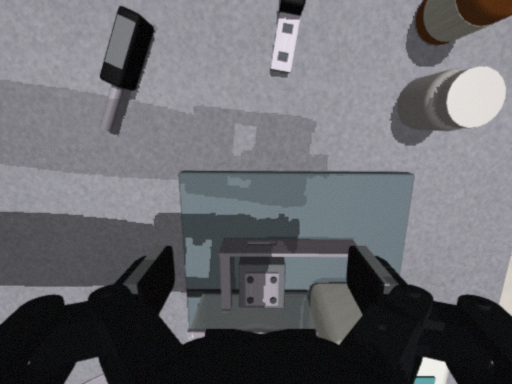

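Wrist view: mill plate corners at (172,180) and (173,412), switch cap around cols 239–285, window slit at about (243, 248–277). The fit is about 1 px (1.2 mm) off in x, so I'll measure the edges numerically.

```bash
python3 - <<'E'
import cv2
g=cv2.imread("pics/w2.png",0)
for r in(240,241,242,243,244,245,246): print(r,list(g[r,240:284]))
for r in(265,282,298): print(r,list(g[r,232:292]))
for r in(180,200): print(r,list(g[r,176:186]),list(g[r,406:418]))
E
```

```text
240 [np.uint8(53), np.uint8(53), np.uint8(53), np.uint8(51), np.uint8(51), np.uint8(52), np.uint8(54), np.uint8(55), np.uint8(57), np.uint8(57), np.uint8(56), np.uint8(57), np.uint8(58), np.uint8(56), np.uint8(56), np.uint8(54), np.uint8(57), np.uint8(58), np.uint8(55), np.uint8(56), np.uint8(56), np.uint8(57), np.uint8(55), np.uint8(54), np.uint8(53), np.uint8(53), np.uint8(53), np.uint8(57), np.uint8(56), np.uint8(53), np.uint8(53), np.uint8(61), np.uint8(54), np.uint8(53), np.uint8(56), np.uint8(55), np.uint8(52), np.uint8(57), np.uint8(58), np.uint8(59), np.uint8(58), np.uint8(57), np.uint8(54), np.uint8(51)]
241 [np.uint8(52), np.uint8(52), np.uint8(53), np.uint8(54), np.uint8(54), np.uint8(53), np.uint8(53), np.uint8(54), np.uint8(63), np.uint8(60), np.uint8(63), np.uint8(62), np.uint8(66), np.uint8(63), np.uint8(64), np.uint8(58), np.uint8(64), np.uint8(63), np.uint8(66), np.uint8(66), np.uint8(64), np.uint8(63), np.uint8(66), np.uint8(64), np.uint8(63), np.uint8(62), np.uint8(64), np.uint8(61), np.uint8(66), np.uint8(63), np.uint8(65), np.uint8(63), np.uint8(64), np.uint8(64)
[... 5814 characters left out ...]
), np.uint8(81), np.uint8(80)]
180 [np.uint8(151), np.uint8(147), np.uint8(130), np.uint8(100), np.uint8(98), np.uint8(100), np.uint8(104), np.uint8(102), np.uint8(99), np.uint8(105)] [np.uint8(118), np.uint8(119), np.uint8(118), np.uint8(123), np.uint8(120), np.uint8(119), np.uint8(119), np.uint8(123), np.uint8(144), np.uint8(154), np.uint8(153), np.uint8(153)]
200 [np.uint8(146), np.uint8(147), np.uint8(146), np.uint8(137), np.uint8(112), np.uint8(114), np.uint8(124), np.uint8(124), np.uint8(124), np.uint8(128)] [np.uint8(118), np.uint8(119), np.uint8(118), np.uint8(116), np.uint8(123), np.uint8(136), np.uint8(150), np.uint8(150), np.uint8(149), np.uint8(148), np.uint8(155), np.uint8(154)]
```

```bash
python3 -c "
from h import *
go([.605,.165,.25],-11)"
```

```text
t 6.58 tr [ 0.1791  0.0369 -0.001 ] tw [0.0022 0.0012 0.1766]
```

Emit:
arm_command(steps=[{"translation": [0.179, 0.037, -0.001], "twist": [0.002, 0.001, 0.177], "fingers": 1}, {"translation": [0.179, 0.037, -0.001], "twist": [0.002, 0.001, 0.177], "fingers": 1}, {"translation": [0.179, 0.037, -0.001], "twist": [0.002, 0.001, 0.177], "fingers": 1}, {"translation": [0.179, 0.037, -0.001], "twist": [0.002, 0.001, 0.177], "fingers": 1}])

```text
time: 7.08
eef_pos: [0.6056, 0.163, 0.2497]
tcp_rot: [0.773, 0.635, -0.0, 0.0]
contact_force: [1.0, -1.2, 0.2]
opening: 0.999
finger_force: 0.0
```

```bash
python3 - <<'E'
from h import *
s=get_state();print(s["eef_pos"],s["tcp_rot"])
p=wrist_ext(read_camera("wrist"),s);save(p,"w3")
o=np.array([.6214,.2587]);a=-.194
u=np.array([-np.sin(a),np.cos(a)]);x=np.array([np.cos(a),np.sin(a)])
for n,k,l,z in(("tip",-.1,-.012,.0185),("tip",-.1,.012,.0185),("h",-.04,-.013,.045),("h",-.04,.013,.045),("h",.04,-.013,.045),("h",.04,.013,.045)): print(n,proj(p,np.array([*(o+k*u+l*x),z])).round(1))
im=cv2.imread("pics/w3.png")[20:210,180:340];cv2.imwrite("pics/w3c.png",cv2.resize(im,None,fx=3,fy=3,interpolation=2))
E
```

```text
[0.60558476 0.16302049 0.24967967] [ 7.72582223e-01  6.34914550e-01 -4.67819148e-04  5.68530297e-05]
tip [248.7 177.7]
tip [267.  177.7]
h [246.4 131.2]
h [268.7 131.2]
h [245.5  56. ]
h [269.3  56. ]
```

View pics/w3c.png

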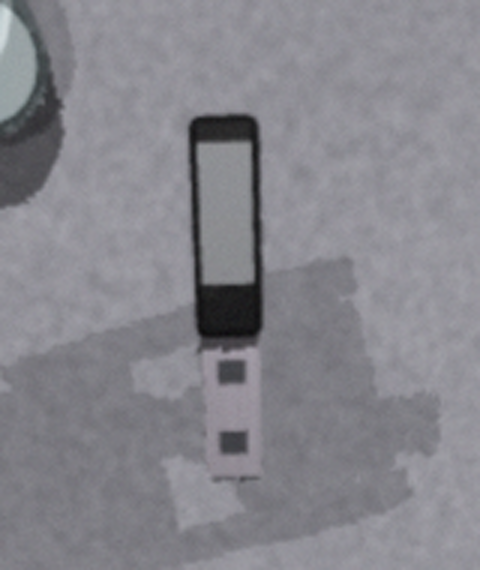

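Crop: flat tongue confirmed, with two square holes. Tip edge is at (179, 251–267), handle top rear at (59, 243–266), front at (131.5, 246–267). Refining the tongue pose.

```bash
python3 - <<'E'
from h import *
from scipy.optimize import least_squares
s=get_state();p=wrist_ext(read_camera("wrist"),s)
P=[((-.1,-.012,.0185),(250.6,179.3)),((-.1,.012,.0185),(267,179.3)),((-.04,-.013,.045),(245.5,131.7)),((-.04,.013,.045),(267.5,131.2)),((.04,-.013,.045),(243.2,58.3)),((.04,.013,.045),(266.6,58.3))]
def X(q,m):
    c,n=np.cos(q[2]),np.sin(q[2]);k,l,z=m;return np.array([q[0]-n*k+c*l,q[1]+c*k+n*l,z])
f=lambda q:np.concatenate([proj(p,X(q,m))-uv for m,uv in P])
r=least_squares(f,[.62,.26,-.19],x_scale=.01,loss="soft_l1");print(r.x,np.degrees(r.x[2]));print(f(r.x).reshape(-1,2).round(1))
go([r.x[0],r.x[1],.1],np.degrees(r.x[2])); go([r.x[0],r.x[1],.007],np.degrees(r.x[2]))
E
```

```text
[ 0.6192683   0.25649984 -0.17072321] -9.781719339111607
[[-1.5 -0.1]
 [ 0.4 -0.5]
 [ 0.2  1.3]
 [ 0.4  1.2]
 [-0.3 -0.3]
 [ 0.1 -0.9]]
t 7.18 tr [ 0.1276 -0.0066  0.1997] tw [-0.0003  0.0007 -0.0252]
t 7.18 tr [ 0.1277 -0.0066  0.3237] tw [-0.0003  0.0007 -0.0252]
```

Emit:
arm_command(steps=[{"translation": [0.1277, -0.0066, 0.06], "twist": [0, 0.0007, -0.025], "fingers": 1}, {"translation": [0.1277, -0.0066, 0.12], "twist": [0, 0.0007, -0.025], "fingers": 1}, {"translation": [0.1277, -0.0066, 0.2], "twist": [0, 0.0007, -0.025], "fingers": 1}, {"translation": [0.1277, -0.0066, 0.28], "twist": [0, 0.0007, -0.025], "fingers": 1}, {"translation": [0.1277, -0.0066, 0.322], "twist": [0, 0.0007, -0.025], "fingers": 1}])

```text
time: 7.8
eef_pos: [0.6172, 0.2559, 0.0046]
tcp_rot: [0.765, 0.644, -0.002, -0.001]
contact_force: [-0.2, 0.1, 0.6]
opening: 1.002
finger_force: 0.0
```

Emit:
arm_command(steps=[{"translation": [0, 0, 0], "twist": [0, 0, 0], "fingers": 1}, {"translation": [0, 0, 0], "twist": [0, 0, 0], "fingers": -1}, {"translation": [0, 0, 0], "twist": [0, 0, 0], "fingers": -1}, {"translation": [0, 0, 0], "twist": [0, 0, 0], "fingers": -1}, {"translation": [0, 0, 0], "twist": [0, 0, 0], "fingers": -1}], grip_force=40)

```text
time: 8.43
eef_pos: [0.6204, 0.2589, 0.0108]
tcp_rot: [0.764, 0.645, 0.002, 0.0]
contact_force: [0.2, -0.4, 5.5]
opening: 0.301
finger_force: 40.8
```

```bash
python3 -c "
from h import *
s=get_state();print(s['opening'],s['finger_force'],s['contact_force'],s['eef_pos'],s['tcp_rot'])
go(s['eef_pos']+[0,0,.05],-9.78)
go([.58,.09,.057],-.56)"
```

```text
0.30062633602248484 40.83953082561493 [ 0.21277107 -0.3650163   5.49324242] [0.62040922 0.25889704 0.01079284] [7.64321759e-01 6.44832474e-01 1.76602147e-03 4.59499111e-04]
t 8.43 tr [ 0.0001  0.0002 -0.0667] tw [ 0.0028 -0.002   0.0014]
t 8.43 tr [-0.2309 -0.015  -0.0621] tw [ 0.003  -0.0018 -0.1522]
```

Grasp is firm. Lifting and aligning in front of the slot.

Emit:
arm_command(steps=[{"translation": [0, 0, -0.035], "twist": [0, 0, 0], "fingers": -1}, {"translation": [0, 0, -0.067], "twist": [0, 0, 0], "fingers": -1}, {"translation": [-0.08, -0.005, -0.067], "twist": [0.003, -0.002, -0.05], "fingers": -1}, {"translation": [-0.16, -0.01, -0.067], "twist": [0.003, -0.002, -0.1], "fingers": -1}, {"translation": [-0.231, -0.015, -0.062], "twist": [0.003, -0.002, -0.152], "fingers": -1}])

```text
time: 9.05
eef_pos: [0.5782, 0.0882, 0.0552]
tcp_rot: [0.71, 0.704, -0.001, -0.001]
contact_force: [1.1, -0.8, -1.0]
opening: 0.298
finger_force: 40.1
```

Emit:
arm_command(steps=[{"translation": [0, 0, 0], "twist": [0, 0, 0], "fingers": -1}, {"translation": [0, 0, 0], "twist": [0, 0, 0], "fingers": -1}])

```text
time: 9.3
eef_pos: [0.5788, 0.0897, 0.055]
tcp_rot: [0.711, 0.703, -0.001, -0.001]
contact_force: [0.0, 0.2, -1.8]
opening: 0.303
finger_force: 40.1
```

```bash
python3 - <<'E'
from h import *
s=get_state();print(s['opening'],s['finger_force'],s['contact_force'],s["eef_pos"],Rn.from_quat(s["tcp_rot"]).as_matrix().round(4))
p=wrist_ext(read_camera("wrist"),s);save(p,"w4")
q=[.5781,-.0637,-.0098]
def W(m):
    m=np.array(m);c,n=np.cos(q[2]),np.sin(q[2]);return np.array([q[0]+c*m[0]-n*m[1],q[1]+n*m[0]+c*m[1],m[2]])
z=s["eef_pos"][2]-.0108
for k,l in((-.1,-.012),(-.1,.012),(-.045,-.012),(-.045,.012)):print("tongue",proj(p,np.array([s["eef_pos"][0]+l,s["eef_pos"][1]-.0024+k,z+.0185])).round(1))
for n,m in(("sw",(.028,0,.08)),("sw",(-.028,0,.08)),("br",(-.019,.009,.068)),("br",(.019,.009,.068)),("winTL",(-.019,.009,.043)),("winTR",(.019,.009,.043)),("winBL",(-.019,.009,.029)),("winBR",(.019,.009,.029)),("plate",(.2,.1,.02)),("plate",(-.11,.1,.02))): print(n,proj(p,W(m)).round(1))
E
```

```text
0.3027692937653523 40.07158935070038 [ 0.04429814  0.21645217 -1.75470559] [0.57882948 0.08971188 0.0550079 ] [[ 1.090e-02  9.999e-01 -3.000e-03]
 [ 9.999e-01 -1.090e-02 -5.000e-04]
 [-6.000e-04 -3.000e-03 -1.000e+00]]
tongue [241.5 413.6]
tongue [281.3 413.4]
tongue [238.9 337. ]
tongue [282.2 336.7]
sw [308.2 508.4]
sw [213.7 508.1]
br [230.5 473.5]
br [291.4 473.7]
winTL [234.1 432.1]
winTR [287.8 432.2]
winBL [235.8 412.9]
winBR [286.1 413. ]
plate [546.9 300.9]
plate [104.4 300.2]
```

View pics/w4.png

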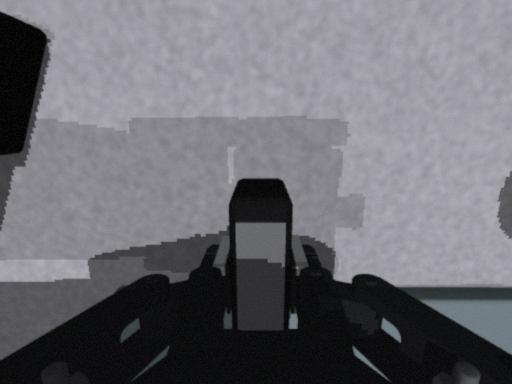

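Tongue held straight: the handle is centred at col 261, in line with the slot prediction at col 261. Lowering to ledge height and advancing to just before the bracket.

```bash
python3 -c "
from h import *
go([.5796,.0897,.0322],-.56)
go([.5792,.064,.0322],-.56)
go([.5786,-.012,.0322],-.56)"
```

```text
t 9.35 tr [-0.0007  0.0008  0.0306] tw [-0.0026  0.0006 -0.0001]
t 9.35 tr [-0.035   0.0006  0.0306] tw [-0.0026  0.0006 -0.0001]
t 9.35 tr [-0.1363  0.0008  0.0307] tw [-0.0026  0.0006 -0.0001]
```

Emit:
arm_command(steps=[{"translation": [-0.0007, 0.001, 0.0306], "twist": [-0.0026, 0.0006, 0], "fingers": -1}, {"translation": [-0.0007, 0.001, 0.0306], "twist": [-0.0026, 0.0006, 0], "fingers": -1}, {"translation": [-0.02, 0.0008, 0.0306], "twist": [-0.0026, 0.0006, 0], "fingers": -1}, {"translation": [-0.035, 0.0006, 0.0306], "twist": [-0.0026, 0.0006, 0], "fingers": -1}, {"translation": [-0.035, 0.0006, 0.0306], "twist": [-0.0026, 0.0006, 0], "fingers": -1}])

```text
time: 9.98
eef_pos: [0.5796, 0.0622, 0.0329]
tcp_rot: [0.711, 0.703, 0.0, 0.0]
contact_force: [-0.2, 0.8, -1.0]
opening: 0.302
finger_force: 40.1
```

```bash
python3 - <<'E'
from h import *
s=get_state();print(s['contact_force'],s["eef_pos"])
p=read_camera("side");save(p,"s5")
im=cv2.imread("pics/s5.png")[190:300,200:320];cv2.imwrite("pics/s5c.png",cv2.resize(im,None,fx=5,fy=5,interpolation=2))
go([.5787,.001,.0322],-.56)
E
```

```text
[-0.15623382  0.77480479 -1.04194702] [0.57958111 0.06222178 0.03289689]
t 10.02 tr [-0.0822 -0.      0.0007] tw [ 0.0006  0.0002 -0.0017]
```

View pics/s5c.png

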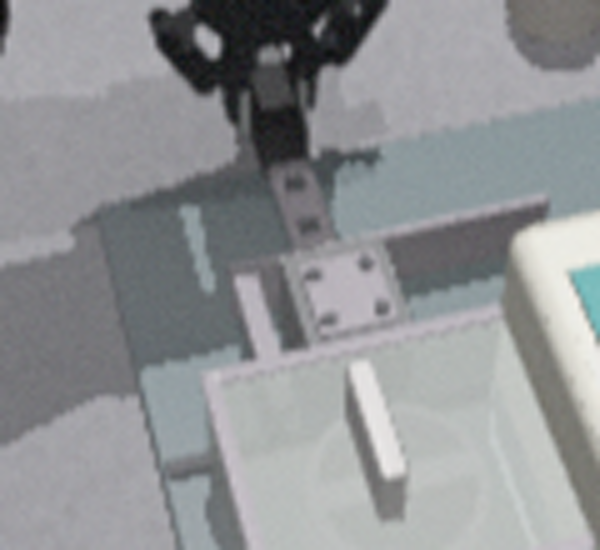

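The tongue points straight at the bracket window, in line with the switch cap. Inserting gradually.

Emit:
arm_command(steps=[{"translation": [-0.014, 0, 0.0007], "twist": [0.0006, 0, -0.0017], "fingers": -1}, {"translation": [-0.028, 0, 0.0007], "twist": [0.0006, 0, -0.0017], "fingers": -1}, {"translation": [-0.04, 0, 0.0007], "twist": [0.0006, 0, -0.0017], "fingers": -1}, {"translation": [-0.047, 0, 0.0007], "twist": [0.0006, 0, -0.0017], "fingers": -1}])

```text
time: 10.52
eef_pos: [0.5786, 0.0273, 0.0316]
tcp_rot: [0.71, 0.704, -0.0, -0.0]
contact_force: [0.0, -0.1, -1.9]
opening: 0.302
finger_force: 40.1
```

Emit:
arm_command(steps=[{"translation": [-0.014, 0, 0], "twist": [0, 0, 0], "fingers": -1}, {"translation": [-0.028, 0, 0], "twist": [0, 0, 0], "fingers": -1}, {"translation": [-0.04, 0, 0], "twist": [0, 0, 0], "fingers": -1}, {"translation": [-0.048, 0, 0], "twist": [0, 0, 0], "fingers": -1}])

```text
time: 11.02
eef_pos: [0.5783, -0.0086, 0.0316]
tcp_rot: [0.71, 0.704, -0.0, -0.0]
contact_force: [-0.0, -0.6, -1.5]
opening: 0.299
finger_force: 40.1
```

Emit:
arm_command(steps=[{"translation": [-0.004, 0, 0], "twist": [0, 0, 0], "fingers": -1}, {"translation": [-0.006, 0, 0], "twist": [0, 0, 0], "fingers": -1}, {"translation": [-0.008, 0, 0], "twist": [0, 0, 0], "fingers": -1}])

```text
time: 11.4
eef_pos: [0.5783, -0.0137, 0.0316]
tcp_rot: [0.71, 0.704, -0.0, -0.0]
contact_force: [0.6, 3.3, 0.2]
opening: 0.297
finger_force: 40.2
```

Emit:
arm_command(steps=[{"translation": [-0.002, 0, 0], "twist": [0, 0, 0], "fingers": -1}, {"translation": [-0.004, 0, 0], "twist": [0, 0, 0], "fingers": -1}, {"translation": [-0.004, 0, 0], "twist": [0, 0, 0], "fingers": -1}])

```text
time: 11.78
eef_pos: [0.5783, -0.0137, 0.0318]
tcp_rot: [0.71, 0.704, 0.002, -0.002]
contact_force: [1.4, 9.9, -0.7]
opening: 0.301
finger_force: 40.3
```

Hard stop reached at the predicted depth. Relaxing, lowering, releasing.

Emit:
arm_command(steps=[{"translation": [0.003, 0, 0.001], "twist": [0, 0, 0], "fingers": -1}, {"translation": [0.003, 0, 0.001], "twist": [0, 0, 0], "fingers": -1}, {"translation": [0.003, 0, 0.001], "twist": [0, 0, 0], "fingers": 1}, {"translation": [0.003, 0, 0.001], "twist": [0, 0, 0], "fingers": 1}, {"translation": [0.003, 0, 0.001], "twist": [0, 0, 0], "fingers": 1}])

```text
time: 12.4
eef_pos: [0.5785, -0.0152, 0.031]
tcp_rot: [0.71, 0.704, -0.001, 0.0]
contact_force: [-0.2, -1.2, 1.0]
opening: 0.917
finger_force: 0.0
```

Emit:
arm_command(steps=[{"translation": [0, 0, 0], "twist": [0, 0, 0], "fingers": 1}, {"translation": [0, 0, -0.04], "twist": [0, 0, 0], "fingers": 1}, {"translation": [0.02, 0, -0.1], "twist": [0, 0, 0], "fingers": 1}, {"translation": [0.05, 0, -0.18], "twist": [0, 0, 0], "fingers": 1}, {"translation": [0.05, 0, -0.24], "twist": [0, 0, 0], "fingers": 1}])

```text
time: 13.02
eef_pos: [0.579, 0.0239, 0.2135]
tcp_rot: [0.71, 0.705, 0.0, 0.001]
contact_force: [1.5, 0.7, 0.6]
opening: 0.999
finger_force: 0.0
```

```bash
python3 - <<'E'
from h import *
s=get_state();print(s['time'],s['contact_force'],s["eef_pos"],s["opening"])
p=wrist_ext(read_camera("wrist"),s);save(p,"w6")
q=[.5781,-.0637,-.0098]
def W(m):
    m=np.array(m);c,n=np.cos(q[2]),np.sin(q[2]);return np.array([q[0]+c*m[0]-n*m[1],q[1]+n*m[0]+c*m[1],m[2]])
for m in((-.013,.009,.065),(.013,.009,.065),(-.013,.089,.065),(.013,.089,.065)): print(proj(p,W(m)).round(1))
E
```

```text
13.025 [1.48259025 0.69719133 0.64146352] [0.5790275  0.02393036 0.21350204] 0.998823024071741
[247.6 259.2]
[271.2 259.2]
[247.  188.3]
[272.3 188.4]
```

View pics/w6.png

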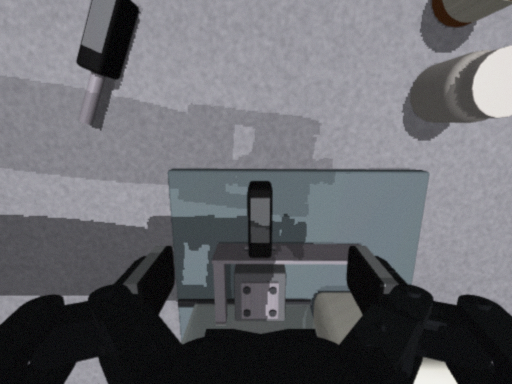

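The tongue handle stands at cols 248–272, rows 182–257, straight and flush against the bracket plate. That matches the predicted home pose, and the gripper is clear.

```bash
python3 -c "
from plant import *
print(sign_off())"
```

```text
the job is handed in; nothing more can be done
None
```

The job is handed in: the guard is shut against its stop, the flat tongue was pushed until the handle stopped against the bracket and then released, and the arm touched nothing else; the sign-off gave no verdict.

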